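Assemble a tiered gilt offering stand

TASK

Build up the gilt offering stand on the round wooden decorating stand, one piece at a time from the bottom: first the largest tier, then the middle one on it, then the smallest, and last the bud finial on top. Set each piece down gently and upright, its hollow foot fully home over the boss of what is below, let go of it, and leave the plate and the glue bottle where they are.

Things in the scene. Friction and masses are not known exactly. Their poses are not given: they have to be found in the camera images.
- stand: Fixed round pale wooden decorating stand, 150 mm across, flat top 30 mm above the table; a round steel boss, 32 mm across and 28 mm high, rises from the centre of the top (to z = 58 mm). Origin: centre of its underside, on the table; z up.
- large_tier: The largest gilt tier, loose, upright: round dish 132 mm across on a tube foot (60 mm outside, 48 inside, open below, hollow 34 deep). Dish top flat at z = 42 mm, rim 4 mm thick, low beads on it; at its centre a boss, 32 mm across, 28 high (to z = 70 mm), to grip from above. The next foot goes over it with 8 mm play all round. Origin: centre of the underside, z up. 210 to 420 g.
- middle_tier: The middle gilt tier, loose, upright: round dish 104 mm across on a tube foot (60 mm outside, 48 inside, open below, hollow 34 deep). Dish top flat at z = 42 mm, rim 4 mm thick, low beads on it; at its centre a boss, 32 mm across, 28 high (to z = 70 mm), to grip from above. The next foot goes over it with 8 mm play all round. Origin: centre of the underside, z up. 150 to 310 g.
- small_tier: The smallest gilt tier, loose, upright: round dish 78 mm across on a tube foot (60 mm outside, 48 inside, open below, hollow 34 deep). Dish top flat at z = 42 mm, rim 4 mm thick, low beads on it; at its centre a boss, 32 mm across, 28 high (to z = 70 mm), to grip from above. The next foot goes over it with 8 mm play all round. Origin: centre of the underside, z up. 110 to 230 g.
- finial: Gilt bud finial, loose, upright, no dish: the same tube foot (60 mm outside, 48 inside, open below, hollow 34 deep), then a shoulder narrowing from 60 mm across (z = 38 mm) to a straight round neck 36 mm across from z = 42 to 72 mm, to grip from above; then it tapers to a point at z = 90 mm. Origin: centre of the underside, z up. 100 to 200 g.
- plate: Turquoise plastic plate, 148 mm across and 17 mm high, with mirror chips in it; loose bystander, not to be disturbed. Origin: centre of its underside.
- glue_bottle: Glue bottle with a blue cap, 48 mm across and 100 mm tall, standing; loose bystander, not to be disturbed. Origin: centre of its underside.
Not all that is in view belongs to the job. Leave any grey or turquoise look-alike of the small_tier alone.

How it is judged:
On the way, in this order (a step that is already met when the one before it is completed fails the run):
1. the largest tier sits on the stand, upright and let go (horizontal distance between large_tier and stand below 0.012 m and z of large_tier in the frame of stand between 0.025 and 0.035 m and angle between large_tier's own z axis and vertical below 0.1 rad and contact force between the fingers and large_tier below 0.5 N), for 0.2 s.
2. the middle tier sits on the largest, upright and let go (horizontal distance between middle_tier and large_tier below 0.012 m and z of middle_tier in the frame of large_tier between 0.037 and 0.047 m and angle between middle_tier's own z axis and vertical below 0.1 rad and contact force between the fingers and middle_tier below 0.5 N), for 0.2 s.
3. the smallest tier sits on the middle one, upright and let go (horizontal distance between small_tier and middle_tier below 0.012 m and z of small_tier in the frame of middle_tier between 0.037 and 0.047 m and angle between small_tier's own z axis and vertical below 0.1 rad and contact force between the fingers and small_tier below 0.5 N), for 0.2 s.
4. the bud finial sits on the smallest tier, upright and let go (horizontal distance between finial and small_tier below 0.012 m and z of finial in the frame of small_tier between 0.037 and 0.047 m and angle between finial's own z axis and vertical below 0.1 rad and contact force between the fingers and finial below 0.5 N), for 0.2 s.
At the end, for the whole second after the job is handed in: The largest tier is on the stand, the middle tier on the largest, the smallest on the middle and the finial on the smallest: each fully seated (height above the piece below right within 5 mm), centred within 12 mm on the piece below, upright within 0.1 rad, and at rest (below 0.03 m/s) (horizontal distance between large_tier and stand below 0.012 m and z of large_tier in the frame of stand between 0.025 and 0.035 m and angle between each of large_tier, middle_tier, small_tier, finial's own z axis and vertical below 0.1 rad and linear speed of each of large_tier, middle_tier, small_tier, finial below 0.03 m/s and horizontal distance between middle_tier and large_tier below 0.012 m and z of middle_tier in the frame of large_tier between 0.037 and 0.047 m and horizontal distance between small_tier and middle_tier below 0.012 m and z of small_tier in the frame of middle_tier between 0.037 and 0.047 m and horizontal distance between finial and small_tier below 0.012 m and z of finial in the frame of small_tier between 0.037 and 0.047 m); the robot touches nothing.
It fails at once if the plate or the glue bottle shifted by more than 30 mm (distance of any of plate, glue_bottle from where it was at the start of the episode above 0.03 m).
It fails at once if a piece dropped onto its place from more than about 20 mm (faster than 0.6 m/s just above its seat) ((horizontal distance between large_tier and stand below 0.03 m and z of large_tier in the frame of stand between 0.025 and 0.05 m and linear speed of large_tier above 0.6 m/s) or (horizontal distance between middle_tier and large_tier below 0.03 m and z of middle_tier in the frame of large_tier between 0.037 and 0.062 m and linear speed of middle_tier above 0.6 m/s) or (horizontal distance between small_tier and middle_tier below 0.03 m and z of small_tier in the frame of middle_tier between 0.037 and 0.062 m and linear speed of small_tier above 0.6 m/s) or (horizontal distance between finial and small_tier below 0.03 m and z of finial in the frame of small_tier between 0.037 and 0.062 m and linear speed of finial above 0.6 m/s)).
It also fails if it takes over 120 s, if anything falls off the work surface, if the arm or the gripper's body presses on something with over 40 N, if the wrist force passes 120 N, or if a joint passes its speed limit or range.

ROBOT

A 7-joint arm with a two-finger parallel gripper is mounted at the origin on the work surface. World frame = base frame: x ahead of the robot, y to its left, z up, the work surface at z = 0. Lengths are in m, angles in rad, forces in N, time in s.
With the tool pointing down it reaches from about 0.425 to 0.8 m from the base axis. Payload 8.3 kg.
Tool frame: the origin (TCP) lies on the front face of the gripper's body, between the roots of the fingers; the fingertips stand 73 mm ahead of it and the grasp point (between the pads) lies 54 mm ahead of it (env.grasp_offset is the z of the grasp point in the tool frame, in m); z points along the fingers, y is the line along which they close (so a half turn about z gives the same grasp; the last joint's range is limited). The gripper opens to 85 mm and grips with 20 to 120 N. Pads are 22 mm wide; open, the fingers measure 114 mm over their backs; the gripper's body (76 mm by 85 mm) begins 54 mm behind the grasp point. The pads swing forward as they close: fully open they stand 13 mm farther back than shut.
Start: joints at [-1.363, 0.383, 0.016, 1.37, -0.006, 1.388, -0.046], TCP at [0.167, 0.602, 0.304] pointing down, gripper open.
Joint ranges: [-2.95, 2.95], [-0.25, 2.06], [-1.52, 1.56], [0.18, 2.33], [-1.44, 4.58], [0.02, 2.06], [-3.01, 3.01]. Speed limits (rad/s): [2.39, 2.39, 3.01, 3.01, 3.14, 3.14, 3.14].

INTERFACE

Orientations are given as [roll, pitch, yaw] about the fixed x, y, z axes, in that order (R = Rz(yaw) Ry(pitch) Rx(roll)).
In Python, from station import monitor, grab_frame, get_calibration, env gives the robot as it stands. The module is installed in compiled form; this text tells all that it offers.
- The arm moves only by the tool carry_out, never from a script. Its argument "series" is a list of rows, each a list of 3 entries, a list of its own where there are three numbers: the opening, from -1 (shut) to 1 (fully open), then the shift along the tool's x, y, z as a fraction of full scale, then the turn, a rotation vector about the tool's x, y, z as a fraction of full scale. A call has 1 to 5 rows; each row shifts and turns the commanded pose from where the row before left it, along the tool's axes as they then stand; what a row does not reach is not made up. Full scale, the value 1, is 500 mm for a shift and pi rad for a turn. A row lasts 1/10 s, in which the tool goes at most 50 mm and 8.59 degrees, less where a joint would pass 70% of its speed; a pose out of reach is approached as far as the arm can. A call with a number of a shift or a turn outside -1 to 1 is refused whole. A call with a gripper value outside its range is refused whole. The fingers move at their own pace and stop on an object; "newtons" is the grip in N (left out, the last holds). Time passes only in rows, so rows that do not move let the fingers close. It gives the time, the measured TCP pose, the force, the opening and the grip force at its end, in the units of the state.
- monitor.get_obs(): the state, without advancing time (a new reading comes with each control period).
- grab_frame(name): name is "scene" or "top" or "wrist"; returns the picture (480x640x3 uint8, red, green, blue); there is no depth.
- get_calibration(name): a dict with "fx", "fy", "cx", "cy" (pixels), "R" (3x3) and "t" (3): a world point X has camera coordinates R X + t. Camera axes: x right, y down, z forward; pixel columns grow to the right and rows downward; lengths in m; the calibration is good to about 2 mm. A picture is of the moment at which its call begins: read the wrist's pose just before it. get_calibration takes no time and is no camera call; for the wrist camera it gives the pose at the moment of the call.
- env.sign_off(): hands the job in; it is judged then, once.
The state is a dict: "clock": time; "q": joint angles; "qvel": joint speeds; "joint_efforts": joint torques, N m; "eef_pos": TCP position; "tool_rot": TCP orientation; "wrist_force": force on the tool from outside, world axes, zero at the start; "wrist_torque": the same for the moment, N m; "opening": finger opening in m; "finger_force": force on a finger pad.
Only numpy, scipy, OpenCV 4.12 (cv2) and the standard library are available. Lean on these libraries where they do the work, as an engineer would, in place of code of your own. Each camera call takes 0.05 s, during which the arm holds its last target. There are 200 camera calls.

## Working session

There is one attempt and no reset: what is moved stays moved. The work goes in short steps, Python scripts to look and compute and a tool call to move; the robot and the scene stay as the last step left them, time stands still between calls to the robot, and variables do not carry over. Pictures are saved under pics/ and viewed, at most 14 in all, crops included, and the job is handed in when it is done.

Besides the shell and the picture viewer there is one more tool, called after "Emit:" by a JSON object that holds its "fn" and its "kwargs". carry_out: Moves the arm, as the interface text tells. Its arguments: {"type":"object","properties":{"series":{"type":"array","items":{"type":"array"}},"newtons":{"type":"number"}},"required":["series"]}

```bash
mkdir -p pics
cat > h.py <<'E'
import numpy as np, cv2
from station import monitor, grab_frame, get_calibration, env
def px2w(name,u,v,z,c=None):
    c=c or get_calibration(name); R=np.array(c["R"]);t=np.array(c["t"])
    d=R.T@np.array([(u-c["cx"])/c["fx"],(v-c["cy"])/c["fy"],1]); o=-R.T@t
    return o+d*(z-o[2])/d[2]
def save(name,f): cv2.imwrite("pics/"+f,cv2.cvtColor(grab_frame(name),cv2.COLOR_RGB2BGR))
E
python3 - <<'E'
from h import *
save("scene","s0.png");save("top","t0.png")
o=monitor.get_obs();print(o)
for n in("scene","top"):
    c=get_calibration(n);print(n,c)
E
```

```text
{'clock': 0.1, 'q': array([-1.36291043,  0.38418135,  0.01639712,  1.37105237, -0.0062833 ,
        1.38821648, -0.04650397]), 'qvel': array([-0.00059762, -0.00181763,  0.00163652, -0.00331525, -0.00011613,
       -0.0012578 , -0.00062464]), 'joint_efforts': array([ 2.67981319e-03, -6.29140520e+01,  8.47166386e-01, -3.72754705e+01,
        1.67827250e-02,  1.05882969e-02, -2.45020379e-05]), 'eef_pos': array([0.16707056, 0.6019133 , 0.30296044]), 'tool_rot': array([-3.13978583e+00,  5.26656221e-05,  2.87084878e+00]), 'wrist_force': array([0.96014799, 0.07959346, 0.1328798 ]), 'wrist_torque': array([0.03414016, 0.06409575, 0.05655846]), 'finger_force': 0.0, 'opening': 0.0850619458277269}
scene {'fx': 473.77863708019385, 'fy': 473.77863708019385, 'cx': 321.6084279694431, 'cy': 229.53660314007357, 'R': array([[-0.05528037,  0.99830971,  0.0179391 ],
       [ 0.65811374,  0.04994213, -0.75126034],
       [-0.7508864 , -0.02972398, -0.65976215]]), 't': array([ 0.03470062, -0.37489939,  1.43031687])}
top {'fx': 514.8722943892091, 'fy': 514.8722943892091, 'cx': 315.5175674743324, 'cy': 236.78234169017952, 'R': array([[-4.41024387e-02, -9.99026679e-01, -8.18476869e-04],
       [-9.77115954e-01,  4.33057967e-02, -2.08252298e-01],
       [ 2.08085047e-01, -8.38468741e-03, -9.78074798e-01]]), 't': array([0.03174831, 0.58841281, 1.24707954])}
```

View pics/t0.png

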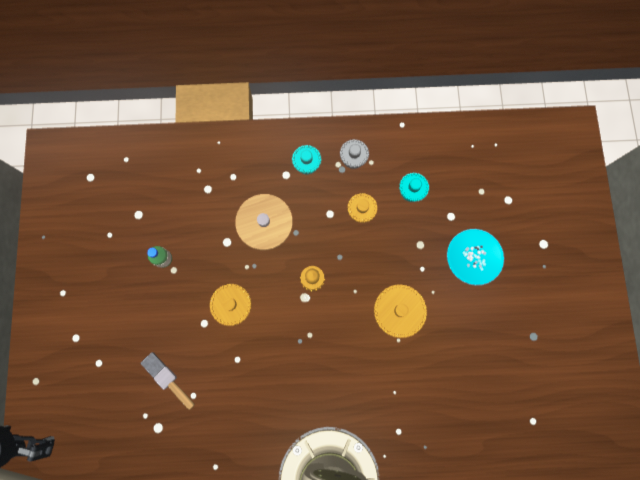

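View pics/s0.png

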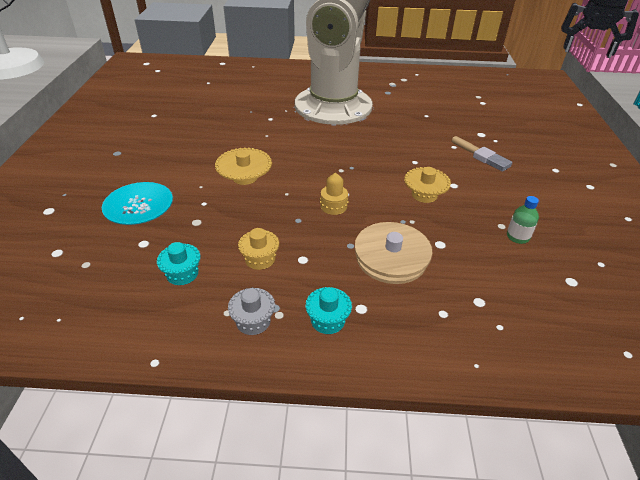

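The top view shows these pieces:
- Large tier at (400,311), middle tier at (230,304), finial at (312,277), stand at (264,221).
- Plate at (475,257) and bottle at (158,256).
- Small-tier candidates: gilt (362,207), turquoise (307,158), turquoise (414,186) and grey (354,152). The gilt one fits, because the others are the excluded colours.

Next is a crop to confirm that, plus a measurement.

```bash
cat > m.py <<'E'
from h import *
im=grab_frame("top"); c=get_calibration("top")
hsv=cv2.cvtColor(im,cv2.COLOR_RGB2HSV)
m=cv2.inRange(hsv,(15,190,90),(28,255,255)); m=cv2.morphologyEx(m,cv2.MORPH_CLOSE,np.ones((5,5)))
cs,_=cv2.findContours(m,cv2.RETR_EXTERNAL,cv2.CHAIN_APPROX_NONE)
for k in cs:
    if cv2.contourArea(k)<150: continue
    (u,v),ax,a=cv2.fitEllipse(cv2.convexHull(k)); e=px2w("top",u,v,.041,c)
    w=[px2w("top",p[0][0]+0.,p[0][1]+0.,.041,c)[:2] for p in k]; (mc,r)=cv2.minEnclosingCircle(np.float32(w))
    print(np.round([u,v],1),e[:2].round(4),"mec",np.round(mc,4),"d",round(2*r,4),"rad",np.hypot(*e[:2]).round(3))
b=cv2.cvtColor(im,cv2.COLOR_RGB2BGR)[130:350,190:450]
cv2.imwrite("pics/c0.png",cv2.resize(b,None,fx=2.7,fy=2.7,interpolation=cv2.INTER_CUBIC))
for n,u,v,z in[("stand",264,220,.058),("plate",475,257,.01),("bot",152,253,.1)]: print(n,px2w("top",u,v,z,c).round(4))
E
python3 m.py
```

```text
stand [0.64   0.1359 0.058 ]
plate [ 0.5276 -0.4103  0.01  ]
bot [0.5583 0.4082 0.1   ]
```

View pics/c0.png

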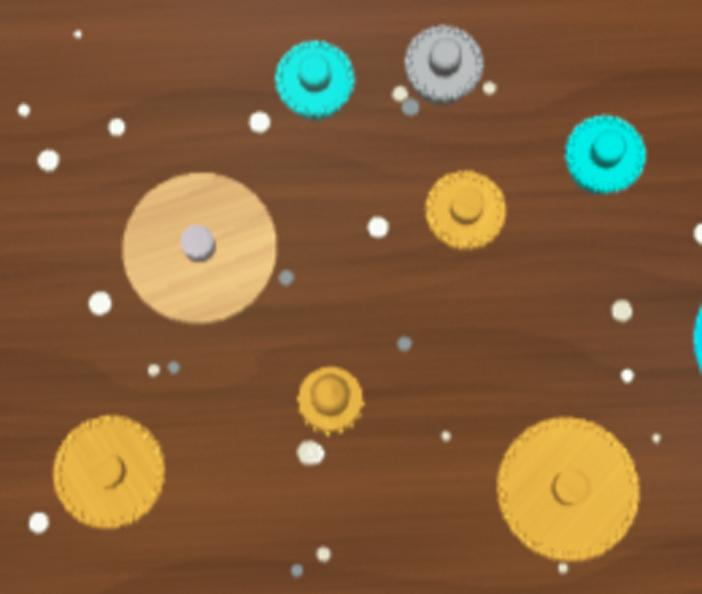

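The crop shows the gilt small tier at crop (466,209), which is pixel (362.6,207.4). The look-alikes are clearly turquoise and grey. The colour threshold missed everything, so I'll fix it.

```bash
sed -i 's/(15,190,90),(28,255,255)/(17,165,90),(28,255,255)/; s/^m=cv2/print(hsv[207,362],hsv[311,385],hsv[230,280],hsv[260,200]);m=cv2/' m.py
cat >> m.py <<'E'
m=cv2.inRange(hsv,(10,60,170),(30,160,255));m[:180]=0;m[280:]=0;m[:,:210]=0;m[:,320:]=0
k=max(cv2.findContours(m,cv2.RETR_EXTERNAL,cv2.CHAIN_APPROX_NONE)[0],key=cv2.contourArea)
(u,v),ax,a=cv2.fitEllipse(cv2.convexHull(k));print("standtop",u,v,ax,px2w("top",u,v,.03,c))
# boss-based estimates from crop pixel readings
for n,cu,cv_,z in[("stand",197,241,.058),("small",466,208,.07),("mid",106,470,.07),("large",571,486,.07),("fin",330,394,.072)]:
    print(n,px2w("top",190+(cu+.5)/2.7-.5,130+(cv_+.5)/2.7-.5,z,c).round(4))
E
python3 m.py
```

```text
[ 21 178 232] [ 20 179 229] [ 19 114 237] [ 12 157 107]
[400.  310.8] [ 0.3948 -0.1977] mec [ 0.3955 -0.1976] d 0.1339 rad 0.442
[230.  304.3] [0.4299 0.228 ] mec [0.4306 0.2279] d 0.1065 rad 0.487
[312.1 278. ] [0.4871 0.019 ] mec [0.4869 0.0195] d 0.0658 rad 0.487
[361.9 207.3] [ 0.6671 -0.1193] mec [ 0.6671 -0.1189] d 0.0804 rad 0.678
stand [0.64   0.1359 0.058 ]
plate [ 0.5276 -0.4103  0.01  ]
bot [0.5583 0.4082 0.1   ]
standtop 263.4424743652344 221.32493591308594 (55.20220947265625, 57.33184814453125) [0.64350036 0.14006864 0.03      ]
stand [0.6429 0.1393 0.058 ]
small [ 0.6608 -0.1172  0.07  ]
mid [0.4287 0.2259 0.07  ]
large [ 0.3956 -0.196   0.07  ]
fin [0.489  0.0191 0.072 ]
```

Emit:
{"fn": "carry_out", "kwargs": {"series": [[1,[-0.06,-0.08,0],[0,0,-0.0431]],[1,[-0.05,-0.086,0],[0,0,-0.0431]],[1,[-0.06,-0.08,0],[0,0,0]],[1,[-0.06,-0.08,0],[0,0,0]],[1,[-0.06,-0.08,0],[0,0,0]]], "newtons": 40}}

```text
clock: 0.7
eef_pos: [0.2952, 0.3878, 0.3039]
tool_rot: [3.141, 0.0, -3.141]
wrist_force: [1.4, 0.2, -0.8]
opening: 0.0851
finger_force: 0.0
```

Emit:
{"fn": "carry_out", "kwargs": {"series": [[1,[-0.06,-0.08,0],[0,0,0]],[1,[-0.06,-0.08,0],[0,0,0]],[1,[-0.06,-0.08,0],[0,0,0]],[1,[-0.06,-0.08,0],[0,0,0]],[1,[-0.06,-0.08,0],[0,0,0]]]}}

```text
clock: 1.2
eef_pos: [0.4451, 0.1878, 0.3041]
tool_rot: [3.141, 0.0, -3.141]
wrist_force: [0.2, 1.0, 0.2]
opening: 0.0854
finger_force: 0.0
```

Emit:
{"fn": "carry_out", "kwargs": {"series": [[1,[0,-0.09,0],[0,0,0]],[1,[0,-0.09,0],[0,0,0]],[1,[0,-0.09,0],[0,0,0]],[1,[0,-0.09,0],[0,0,0]],[1,[0,-0.09,0],[0,0,0]]]}}

```text
clock: 1.7
eef_pos: [0.4439, -0.0372, 0.304]
tool_rot: [3.141, 0.0, -3.141]
wrist_force: [1.2, -0.8, 0.0]
opening: 0.0851
finger_force: 0.0
```

Emit:
{"fn": "carry_out", "kwargs": {"series": [[1,[0,-0.08,0],[0,0,0]],[1,[0.024,-0.08,0],[0,0,0]],[1,[0.036,-0.08,0],[0,0,0]],[1,[0.038,-0.08,0],[0,0,0]],[1,[0,0,0],[0,0,0]]]}}

```text
clock: 2.2
eef_pos: [0.3923, -0.201, 0.3043]
tool_rot: [-3.141, 0.001, 3.132]
wrist_force: [0.0, 0.8, 1.3]
opening: 0.0855
finger_force: 0.0
```

Run:
```python
from h import *
print(monitor.get_obs()["eef_pos"]);c=get_calibration("wrist");print(c)
save("wrist","w1.png")
X=np.array([.395,-.197,.07]);p=np.array(c["R"])@X+c["t"];print(p[:2]/p[2]*c["fx"]+[c["cx"],c["cy"]])
```

```text
[ 0.39228709 -0.20102389  0.30426241]
{'fx': 399.88146250177954, 'fy': 399.88146250177954, 'cx': 314.96657934052524, 'cy': 242.81486851653588, 'R': array([[ 0.00919854,  0.99995674, -0.0013816 ],
       [ 0.95122899, -0.00832423,  0.30837335],
       [ 0.30834851, -0.0041508 , -0.9512644 ]]), 't': array([ 0.19642926, -0.41596721,  0.2583306 ])}
[318.75031783 221.18254267]
```

View pics/w1.png

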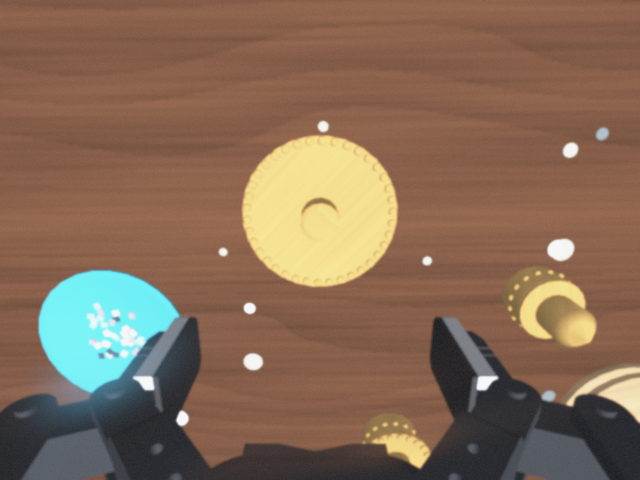

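The wrist view shows the large boss at (321,221), with (319,221) predicted, so the position holds. Descending.

Emit:
{"fn": "carry_out", "kwargs": {"series": [[1,[-0.006,0.008,0.09],[0,0,0]],[1,[0,0,0.09],[0,0,0]],[1,[0,0,0.09],[0,0,0]],[1,[0,0,0.06],[0,0,0]],[1,[0,0,0],[0,0,0]]]}}

```text
clock: 2.75
eef_pos: [0.3963, -0.1893, 0.1354]
tool_rot: [3.141, -0.008, -3.14]
wrist_force: [-0.9, 0.2, 0.9]
opening: 0.0851
finger_force: 0.0
```

Emit:
{"fn": "carry_out", "kwargs": {"series": [[1,[0.002,-0.015,0.02],[0,0,0]],[1,[0,0,0.01],[0,0,0]],[1,[0,0,0],[0,0,0]]]}}

```text
clock: 3.05
eef_pos: [0.3979, -0.1985, 0.1246]
tool_rot: [3.142, 0.0, -3.141]
wrist_force: [-0.3, 0.2, 0.7]
opening: 0.0855
finger_force: 0.0
```

Emit:
{"fn": "carry_out", "kwargs": {"series": [[1,[0.004,0,0.006],[0,0,0]],[1,[0,0,0],[0,0,0]],[-1,[0,0,0],[0,0,0]],[-1,[0,0,0],[0,0,0]],[-1,[0,0,0],[0,0,0]]]}}

```text
clock: 3.55
eef_pos: [0.3955, -0.1988, 0.1211]
tool_rot: [-3.142, 0.0, -3.141]
wrist_force: [0.5, -0.6, 0.9]
opening: 0.0438
finger_force: 0.0
```

Emit:
{"fn": "carry_out", "kwargs": {"series": [[-1,[0,0,0],[0,0,0]],[-1,[0,0,0],[0,0,0]],[-1,[0,0,0],[0,0,0]]]}}

```text
clock: 3.85
eef_pos: [0.3956, -0.1988, 0.1212]
tool_rot: [3.141, 0.0, -3.141]
wrist_force: [-0.4, 1.9, 5.0]
opening: 0.0304
finger_force: 39.2
```

Emit:
{"fn": "carry_out", "kwargs": {"series": [[-1,[0,0,-0.02],[0,0,0]],[-1,[0,0,-0.05],[0,0,0]],[-1,[0,0,-0.07],[0,0,0]],[-1,[0,0,-0.07],[0,0,0]],[-1,[0,0,-0.03],[0,0,0]]], "newtons": 60}}

```text
clock: 4.35
eef_pos: [0.3958, -0.1997, 0.244]
tool_rot: [-3.141, 0.003, 3.141]
wrist_force: [-0.2, 0.6, -3.9]
opening: 0.0297
finger_force: 60.1
```

Emit:
{"fn": "carry_out", "kwargs": {"series": [[-1,[-0.03,0.04,0],[0,0,0]],[-1,[-0.04,0.05,0],[0,0,0]],[-1,[-0.04,0.05,0],[0,0,0]],[-1,[-0.04,0.05,0],[0,0,0]],[-1,[-0.04,0.05,0],[0,0,0]]]}}

```text
clock: 4.85
eef_pos: [0.4905, -0.0779, 0.2409]
tool_rot: [-3.141, -0.001, 3.141]
wrist_force: [0.6, -0.7, -3.8]
opening: 0.0292
finger_force: 60.0
```

Emit:
{"fn": "carry_out", "kwargs": {"series": [[-1,[-0.05,0.07,0],[0,0,0]],[-1,[-0.05,0.07,0],[0,0,0]],[-1,[-0.05,0.07,0],[0,0,0]],[-1,[-0.05,0.07,0],[0,0,0]],[-1,[-0.05,0.07,0],[0,0,0]]]}}

```text
clock: 5.35
eef_pos: [0.6157, 0.0976, 0.2407]
tool_rot: [-3.141, -0.001, 3.141]
wrist_force: [0.5, -0.6, -2.8]
opening: 0.0297
finger_force: 60.0
```

Emit:
{"fn": "carry_out", "kwargs": {"series": [[-1,[-0.04,0.06,0],[0,0,0]],[-1,[-0.01,0.02,0],[0,0,0]],[-1,[0,0,0],[0,0,0]],[-1,[0,0,0],[0,0,0]]]}}

```text
clock: 5.75
eef_pos: [0.6399, 0.1347, 0.2406]
tool_rot: [-3.14, -0.001, 3.14]
wrist_force: [0.9, -1.7, -4.5]
opening: 0.0297
finger_force: 60.0
```

Run:
```python
from h import *
print(monitor.get_obs()["eef_pos"]);save("wrist","w2.png");save("scene","s2.png")
```

```text
[0.63985144 0.13465135 0.2406156 ]
```

View pics/w2.png

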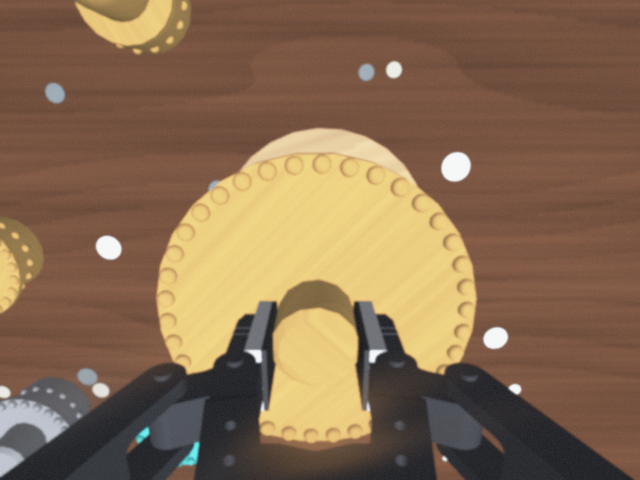

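The tier is held level. Its dish is centred near (317,297) and the boss top near (315,345). Next I'll get its offset from the TCP.

Run:
```python
from h import *
print(px2w("wrist",317,297,.1615),px2w("wrist",315,345,.1895), monitor.get_obs()["eef_pos"])
c=get_calibration("wrist")
for r in (1,): print([px2w("wrist",u,v,.161) for u,v in((159,297),(475,297),(321,153),(315,441))])
```

```text
[0.63376476 0.13596097 0.1615    ] [0.63873453 0.135182   0.1895    ] [0.63992818 0.13388095 0.24118035]
[array([0.63391941, 0.07065289, 0.161     ]), array([0.63408961, 0.20115459, 0.161     ]), array([0.57573918, 0.13747738, 0.161     ]), array([0.70841967, 0.13496745, 0.161     ])]
```

Emit:
{"fn": "carry_out", "kwargs": {"series": [[-1,[-0.004,0.01,0.02],[0,0,0]],[-1,[0,0,0.04],[0,0,0]],[-1,[0,0,0.03],[0,0,0]],[-1,[0,0,0.02],[0,0,0]],[-1,[0,0,0],[0,0,0]]]}}

```text
clock: 6.35
eef_pos: [0.6413, 0.1408, 0.1837]
tool_rot: [-3.141, -0.004, 3.141]
wrist_force: [-0.6, -0.3, -3.5]
opening: 0.0299
finger_force: 60.0
```

Emit:
{"fn": "carry_out", "kwargs": {"series": [[-1,[0,0,0.02],[0,0,0]],[-1,[0,0,0.02],[0,0,0]],[-1,[0,0,0.016],[0,0,0]],[-1,[0,0,0.006],[0,0,0]],[-1,[0,0,0],[0,0,0]]]}}

```text
clock: 6.85
eef_pos: [0.642, 0.1412, 0.1542]
tool_rot: [-3.141, -0.001, -3.141]
wrist_force: [0.3, -0.0, -3.3]
opening: 0.03
finger_force: 60.0
```

Emit:
{"fn": "carry_out", "kwargs": {"series": [[-1,[0,0,0.004],[0,0,0]],[-1,[0,0,0.002],[0,0,0]],[-1,[0,0,0],[0,0,0]]]}}

```text
clock: 7.15
eef_pos: [0.6424, 0.1412, 0.152]
tool_rot: [3.142, 0.0, -3.142]
wrist_force: [0.0, 0.1, -4.4]
opening: 0.0296
finger_force: 60.0
```

Emit:
{"fn": "carry_out", "kwargs": {"series": [[-1,[0,0,0.003],[0,0,0]],[-1,[0,0,0],[0,0,0]],[-1,[0,0,0],[0,0,0]]]}}

```text
clock: 7.45
eef_pos: [0.6427, 0.1414, 0.1514]
tool_rot: [3.141, 0.001, -3.141]
wrist_force: [-2.2, 0.2, 4.9]
opening: 0.0298
finger_force: 60.9
```

Contact: the vertical force has reversed. Release and rise.

Emit:
{"fn": "carry_out", "kwargs": {"series": [[1,[0,0,0],[0,0,0]],[1,[0,0,0],[0,0,0]],[1,[0,0,0],[0,0,0]],[1,[0,0,0],[0,0,0]],[1,[0,0,0],[0,0,0]]]}}

```text
clock: 7.95
eef_pos: [0.6423, 0.1412, 0.1503]
tool_rot: [-3.141, -0.0, -3.142]
wrist_force: [0.6, -0.8, -0.4]
opening: 0.0853
finger_force: 0.0
```

Emit:
{"fn": "carry_out", "kwargs": {"series": [[1,[0,0,-0.05],[0,0,0]],[1,[0,0,-0.08],[0,0,0]],[1,[0,0,-0.08],[0,0,0]],[1,[0,0,-0.05],[0,0,0]],[1,[0,0,0],[0,0,0]]]}}

```text
clock: 8.45
eef_pos: [0.644, 0.141, 0.2854]
tool_rot: [3.14, 0.007, 3.141]
wrist_force: [0.5, -0.0, 0.0]
opening: 0.0852
finger_force: 0.0
```

Run:
```python
from h import *
print(monitor.get_obs()["eef_pos"]);save("wrist","w3.png")
c=get_calibration("wrist")
for X in([.643,.140,.072],[.643,.14,.1]):
    p=np.array(c["R"])@X+c["t"];print((p[:2]/p[2]*c["fx"]+[c["cx"],c["cy"]]).round(1))
```

```text
[0.64397994 0.14100409 0.28540194]
[311.5 224.8]
[311.2 236.2]
```

View pics/w3.png

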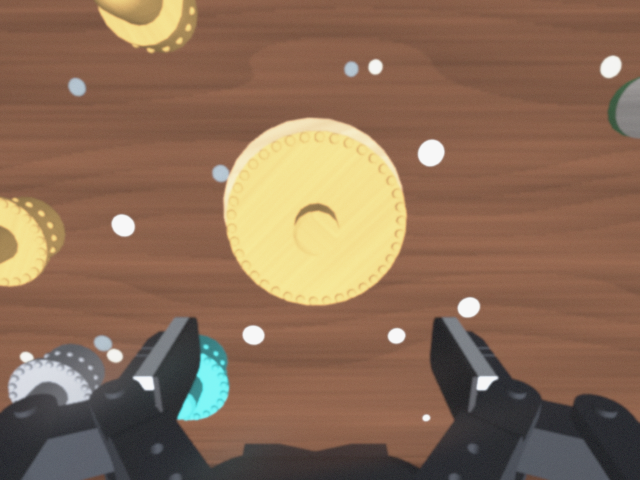

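The large tier is seated, with its dish spanning columns 227-406 and rows 130-305 and its boss near (316,234). I'll measure its centre from that.

```bash
python3 - <<'E'
from h import *
P=[px2w("wrist",u,v,.072)[:2] for u,v in((227,215),(406,215),(316,130),(316,305))]
print(np.round(P,4), px2w("wrist",316,234,.1))
E
python3 m.py | head -6
```

```text
[[0.6357 0.0791]
 [0.6356 0.2082]
 [0.5766 0.1432]
 [0.7077 0.1434]] [0.6414815  0.14319895 0.1       ]
[ 20 177 227] [ 12 163 114] [ 20 168 227] [ 13 123 114]
[312.2 277.8] [0.4875 0.0187] mec [0.4874 0.0185] d 0.065 rad 0.488
[275.2 219. ] [0.6456 0.1083] mec [0.6417 0.1166] d 0.1033 rad 0.655
[362.  207.3] [ 0.667  -0.1193] mec [ 0.6671 -0.1189] d 0.0804 rad 0.678
stand [0.64   0.1359 0.058 ]
plate [ 0.5276 -0.4103  0.01  ]
```

Emit:
{"fn": "carry_out", "kwargs": {"series": [[1,[0.08,0.03,0],[0,0,0]],[1,[0.08,0.04,0],[0,0,0]],[1,[0.08,0.03,0],[0,0,0]],[1,[0.08,0.04,0],[0,0,0]],[1,[0.08,0.03,0],[0,0,0]]]}}

```text
clock: 9.05
eef_pos: [0.4397, 0.2271, 0.2785]
tool_rot: [-3.14, -0.002, -3.14]
wrist_force: [0.1, 0.6, -0.0]
opening: 0.0853
finger_force: 0.0
```

Emit:
{"fn": "carry_out", "kwargs": {"series": [[1,[0.025,0.004,0],[0,0,0]],[1,[0,0,0],[0,0,0]],[1,[0,0,0],[0,0,0]]]}}

```text
clock: 9.35
eef_pos: [0.4302, 0.2277, 0.2798]
tool_rot: [-3.141, -0.0, 3.141]
wrist_force: [1.1, 0.0, -1.0]
opening: 0.0855
finger_force: 0.0
```

Run:
```python
from h import *
print(monitor.get_obs()["eef_pos"]);im=grab_frame("wrist")
cv2.imwrite("pics/w4.png",cv2.cvtColor(im,cv2.COLOR_RGB2BGR))
c=get_calibration("wrist")
for X in([.43,.228,.042],[.43,.228,.07]):
    p=np.array(c["R"])@X+c["t"];print((p[:2]/p[2]*c["fx"]+[c["cx"],c["cy"]]).round(1))
```

```text
[0.43018014 0.22770531 0.27982774]
[314.5 216. ]
[314.4 225.5]
```

View pics/w4.png

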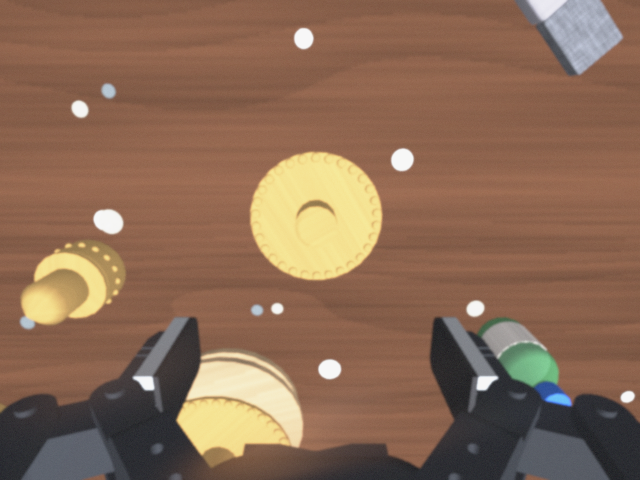

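The middle boss is at (316,224), within about 1 mm of the prediction. Descend and grip.

Emit:
{"fn": "carry_out", "kwargs": {"series": [[1,[0,0,0.08],[0,0,0]],[1,[0,0,0.09],[0,0,0]],[1,[0,0,0.08],[0,0,0]],[1,[0,0,0.05],[0,0,0]],[1,[0,0,0],[0,0,0]]]}}

```text
clock: 9.9
eef_pos: [0.4291, 0.2258, 0.1267]
tool_rot: [-3.136, -0.005, 3.139]
wrist_force: [-0.1, 0.2, -0.4]
opening: 0.0856
finger_force: 0.0
```

Emit:
{"fn": "carry_out", "kwargs": {"series": [[1,[0,0,0.01],[0,0,0]],[1,[0,0,0],[0,0,0]],[1,[0,0,0],[0,0,0]]]}}

```text
clock: 10.2
eef_pos: [0.4308, 0.2285, 0.1267]
tool_rot: [3.14, 0.002, 3.141]
wrist_force: [0.5, 0.1, 0.3]
opening: 0.0855
finger_force: 0.0
```

Emit:
{"fn": "carry_out", "kwargs": {"series": [[1,[0,0,0.011],[0,0,0]],[1,[0,0,0],[0,0,0]],[-1,[0,0,0],[0,0,0]],[-1,[0,0,0],[0,0,0]],[-1,[0,0,0],[0,0,0]]], "newtons": 50}}

```text
clock: 10.7
eef_pos: [0.4298, 0.2282, 0.12]
tool_rot: [3.141, 0.0, -3.142]
wrist_force: [-0.3, 0.8, -0.4]
opening: 0.0439
finger_force: 0.0
```

Emit:
{"fn": "carry_out", "kwargs": {"series": [[-1,[0,0,0],[0,0,0]],[-1,[0,0,0],[0,0,0]],[-1,[0,0,0],[0,0,0]]]}}

```text
clock: 11.0
eef_pos: [0.4299, 0.2281, 0.1202]
tool_rot: [3.141, -0.0, 3.142]
wrist_force: [-2.2, -0.4, 5.6]
opening: 0.03
finger_force: 49.7
```

Emit:
{"fn": "carry_out", "kwargs": {"series": [[-1,[0,0,-0.03],[0,0,0]],[-1,[0,0,-0.06],[0,0,0]],[-1,[0,0,-0.08],[0,0,0]],[-1,[0,0,-0.08],[0,0,0]],[-1,[0,0,-0.04],[0,0,0]]]}}

```text
clock: 11.5
eef_pos: [0.4307, 0.2284, 0.268]
tool_rot: [3.139, 0.003, 3.141]
wrist_force: [-0.0, 1.3, -1.9]
opening: 0.0299
finger_force: 50.0
```

Emit:
{"fn": "carry_out", "kwargs": {"series": [[-1,[-0.05,-0.02,0],[0,0,0]],[-1,[-0.08,-0.03,0],[0,0,0]],[-1,[-0.08,-0.03,0],[0,0,0]],[-1,[-0.08,-0.03,0],[0,0,0]],[-1,[-0.07,-0.03,0],[0,0,0]]]}}

```text
clock: 12.0
eef_pos: [0.6113, 0.1577, 0.264]
tool_rot: [-3.141, -0.001, -3.141]
wrist_force: [-0.3, 1.0, -1.3]
opening: 0.03
finger_force: 49.9
```

Emit:
{"fn": "carry_out", "kwargs": {"series": [[-1,[-0.05,-0.03,0],[0,0,0]],[-1,[-0.015,0,0],[0,0,0]],[-1,[0,0,0],[0,0,0]],[-1,[0,0,0],[0,0,0]]]}}

```text
clock: 12.4
eef_pos: [0.6416, 0.1442, 0.2643]
tool_rot: [3.141, -0.001, -3.14]
wrist_force: [-0.3, -0.2, -1.7]
opening: 0.0298
finger_force: 49.9
```

Run:
```python
from h import *
print(monitor.get_obs()["eef_pos"]);save("wrist","w5.png");print(get_calibration("wrist"))
```

```text
[0.64160053 0.14418648 0.26428034]
{'fx': 399.88146250177954, 'fy': 399.88146250177954, 'cx': 314.96657934052524, 'cy': 242.81486851653588, 'R': array([[-2.19465068e-03,  9.99997535e-01, -3.38280611e-04],
       [ 9.51810465e-01,  2.19264047e-03,  3.06679035e-01],
       [ 3.06679020e-01,  3.51074328e-04, -9.51812931e-01]]), 't': array([-0.14440129, -0.63929501,  0.14575352])}
```

View pics/w5.png

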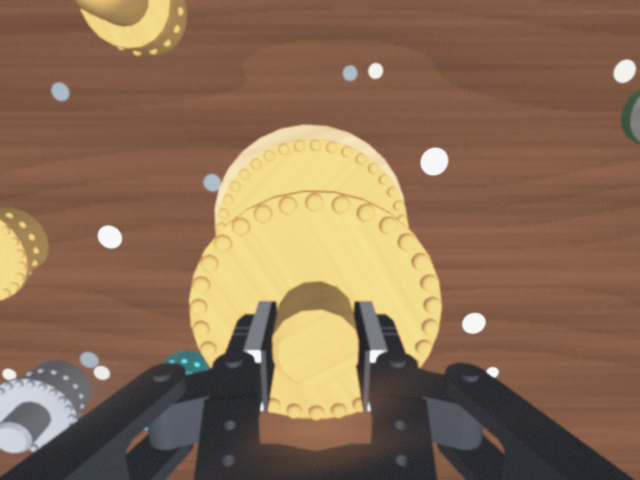

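The large tier below spans columns 218-408 with its top edge at row 138. The held middle tier spans columns 190-441 and rows 190-418.

Run:
```python
from h import *
f=lambda u,v,z:px2w("wrist",u,v,z)[:2].round(4)
print("large",f(217,210,.072),f(408,210,.072),f(313,138,.072)+[.066,0])
print("mid",f(190,300,.186),f(441,300,.186),f(315,190,.186),f(315,418,.186))
```

```text
large [0.6251 0.0799] [0.6248 0.2084] [0.644  0.1444]
mid [0.6361 0.0947] [0.6359 0.1975] [0.5906 0.1458] [0.6951 0.146 ]
```

Emit:
{"fn": "carry_out", "kwargs": {"series": [[-1,[0,-0.003,0.02],[0,0,0]],[-1,[0,0,0.04],[0,0,0]],[-1,[0,0,0.03],[0,0,0]],[-1,[0,0,0.02],[0,0,0]],[-1,[0,0,0],[0,0,0]]]}}

```text
clock: 12.95
eef_pos: [0.6412, 0.142, 0.2078]
tool_rot: [-3.141, -0.003, -3.141]
wrist_force: [-0.2, 0.8, -3.1]
opening: 0.0302
finger_force: 49.9
```

Emit:
{"fn": "carry_out", "kwargs": {"series": [[-1,[0,0,0.02],[0,0,0]],[-1,[0,0,0.006],[0,0,0]],[-1,[0,0,0],[0,0,0]],[-1,[0,0,0],[0,0,0]]]}}

```text
clock: 13.35
eef_pos: [0.6425, 0.1417, 0.1972]
tool_rot: [3.142, 0.0, -3.142]
wrist_force: [0.2, 0.3, -2.5]
opening: 0.03
finger_force: 50.0
```

Emit:
{"fn": "carry_out", "kwargs": {"series": [[-1,[0,0,0.005],[0,0,0]],[-1,[0,0,0.003],[0,0,0]],[-1,[0,0,0],[0,0,0]],[-1,[0,0,0],[0,0,0]]]}}

```text
clock: 13.75
eef_pos: [0.6423, 0.1417, 0.1929]
tool_rot: [-3.142, -0.0, -3.142]
wrist_force: [0.0, -0.5, -2.3]
opening: 0.0303
finger_force: 50.0
```

Emit:
{"fn": "carry_out", "kwargs": {"series": [[-1,[0,0,0.003],[0,0,0]],[-1,[0,0,0],[0,0,0]],[-1,[0,0,0],[0,0,0]]]}}

```text
clock: 14.05
eef_pos: [0.6428, 0.1416, 0.1923]
tool_rot: [3.141, 0.001, 3.142]
wrist_force: [-1.4, -0.2, 5.8]
opening: 0.0301
finger_force: 50.6
```

Emit:
{"fn": "carry_out", "kwargs": {"series": [[1,[0,0,0],[0,0,0]],[1,[0,0,0],[0,0,0]],[1,[0,0,0],[0,0,0]],[1,[0,0,0],[0,0,0]],[1,[0,0,0],[0,0,0]]]}}

```text
clock: 14.55
eef_pos: [0.6423, 0.1417, 0.1912]
tool_rot: [-3.141, -0.0, -3.142]
wrist_force: [0.0, -0.2, -0.0]
opening: 0.0854
finger_force: 0.0
```

Emit:
{"fn": "carry_out", "kwargs": {"series": [[1,[0,0,-0.05],[0,0,0]],[1,[0,0,-0.08],[0,0,0]],[1,[0,0,-0.07],[0,0,0]],[1,[0,0,-0.03],[0,0,0]],[1,[0,0,0],[0,0,0]]]}}

```text
clock: 15.05
eef_pos: [0.6432, 0.1416, 0.3092]
tool_rot: [3.14, 0.004, 3.142]
wrist_force: [0.7, 0.0, -1.2]
opening: 0.0853
finger_force: 0.0
```

Emit:
{"fn": "carry_out", "kwargs": {"series": [[1,[-0.01,-0.09,0],[0,0,0]],[1,[-0.01,-0.09,0],[0,0,0]],[1,[-0.01,-0.09,0],[0,0,0]],[1,[-0.01,-0.09,0],[0,0,0]],[1,[-0.01,-0.09,0],[0,0,0]]]}}

```text
clock: 15.55
eef_pos: [0.6669, -0.0847, 0.3043]
tool_rot: [3.141, -0.003, -3.141]
wrist_force: [0.3, -0.7, -0.1]
opening: 0.0852
finger_force: 0.0
```

Emit:
{"fn": "carry_out", "kwargs": {"series": [[1,[0,-0.07,0],[0,0,0]],[1,[0,0,0],[0,0,0]],[1,[0,0,0],[0,0,0]]]}}

```text
clock: 15.85
eef_pos: [0.6667, -0.1195, 0.3045]
tool_rot: [3.141, -0.003, 3.139]
wrist_force: [-0.4, 0.2, -0.4]
opening: 0.0852
finger_force: 0.0
```

Run:
```python
from h import *
print(monitor.get_obs()["eef_pos"]);save("wrist","w6.png")
c=get_calibration("wrist")
for X in([.666,-.119,.042],[.666,-.119,.07]):
    p=np.array(c["R"])@X+c["t"];print((p[:2]/p[2]*c["fx"]+[c["cx"],c["cy"]]).round(1))
```

```text
[ 0.66671178 -0.11954482  0.30445213]
[311.7 209.1]
[311.4 217.2]
```

View pics/w6.png

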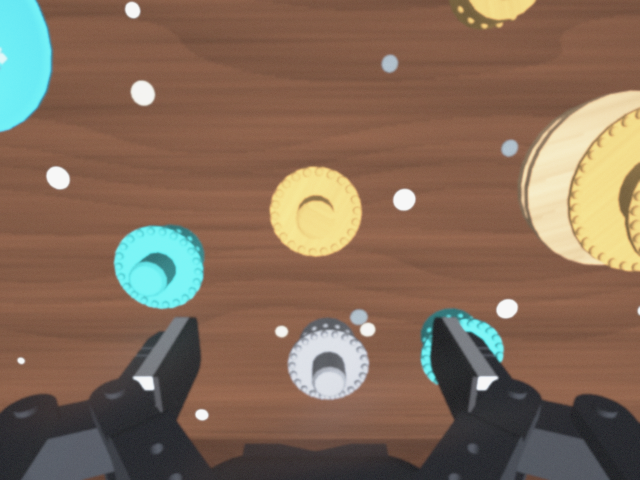

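The gilt small tier has its dish at (316,211) and boss at (316,217), about 2.5 mm further in +y than estimated. The look-alikes are clear of the fingers.

Emit:
{"fn": "carry_out", "kwargs": {"series": [[1,[0,0.005,0.08],[0,0,0]],[1,[0,0,0.09],[0,0,0]],[1,[0,0,0.09],[0,0,0]],[1,[0,0,0.08],[0,0,0]],[1,[0,0,0],[0,0,0]]]}}

```text
clock: 16.4
eef_pos: [0.664, -0.112, 0.129]
tool_rot: [3.139, -0.012, -3.138]
wrist_force: [-0.7, 0.6, -0.7]
opening: 0.0854
finger_force: 0.0
```

Emit:
{"fn": "carry_out", "kwargs": {"series": [[1,[0,0,0.01],[0,0,0]],[1,[0,0,0],[0,0,0]],[1,[0,0,0],[0,0,0]]]}}

```text
clock: 16.7
eef_pos: [0.6686, -0.1159, 0.134]
tool_rot: [-3.141, 0.004, -3.141]
wrist_force: [-0.3, 0.5, -0.6]
opening: 0.0853
finger_force: 0.0
```

Emit:
{"fn": "carry_out", "kwargs": {"series": [[1,[0.003,0,0.02],[0,0,0]],[1,[0,0,0.004],[0,0,0]],[1,[0,0,0],[0,0,0]],[1,[0,0,0],[0,0,0]]]}}

```text
clock: 17.1
eef_pos: [0.6658, -0.1158, 0.1194]
tool_rot: [-3.142, -0.0, 3.142]
wrist_force: [-1.4, -0.7, 0.2]
opening: 0.0852
finger_force: 0.0
```

Emit:
{"fn": "carry_out", "kwargs": {"series": [[-1,[0,0,0],[0,0,0]],[-1,[0,0,0],[0,0,0]],[-1,[0,0,0],[0,0,0]],[-1,[0,0,0],[0,0,0]],[-1,[0,0,0],[0,0,0]]]}}

```text
clock: 17.6
eef_pos: [0.6661, -0.1159, 0.1198]
tool_rot: [-3.141, 0.001, -3.142]
wrist_force: [0.0, -0.7, 2.3]
opening: 0.0304
finger_force: 49.9
```

Emit:
{"fn": "carry_out", "kwargs": {"series": [[-1,[0,0,0],[0,0,0]],[-1,[0,0,0],[0,0,0]]]}}

```text
clock: 17.8
eef_pos: [0.6661, -0.1159, 0.1198]
tool_rot: [-3.141, 0.001, -3.142]
wrist_force: [-0.8, 0.0, 4.2]
opening: 0.0302
finger_force: 49.9
```

Emit:
{"fn": "carry_out", "kwargs": {"series": [[-1,[0,0,-0.04],[0,0,0]],[-1,[0,0,-0.08],[0,0,0]],[-1,[0,0,-0.09],[0,0,0]],[-1,[0,0,-0.09],[0,0,0]],[-1,[0,0,-0.06],[0,0,0]]]}}

```text
clock: 18.3
eef_pos: [0.666, -0.1161, 0.3025]
tool_rot: [-3.141, 0.002, 3.141]
wrist_force: [-0.4, -1.0, -1.7]
opening: 0.0305
finger_force: 49.7
```

Emit:
{"fn": "carry_out", "kwargs": {"series": [[-1,[0,0.05,0],[0,0,0]],[-1,[0.01,0.08,0],[0,0,0]],[-1,[0.01,0.09,0],[0,0,0]],[-1,[0.01,0.09,0],[0,0,0]],[-1,[0.01,0.09,0],[0,0,0]]]}}

```text
clock: 18.8
eef_pos: [0.645, 0.086, 0.2987]
tool_rot: [3.142, -0.001, 3.142]
wrist_force: [0.6, 0.8, -1.5]
opening: 0.03
finger_force: 49.7
```

Emit:
{"fn": "carry_out", "kwargs": {"series": [[-1,[0.006,0.08,0],[0,0,0]],[-1,[0,0.035,0],[0,0,0]],[-1,[0,0,0],[0,0,0]],[-1,[0,0,0],[0,0,0]]]}}

```text
clock: 19.2
eef_pos: [0.6428, 0.141, 0.2988]
tool_rot: [-3.14, -0.001, 3.141]
wrist_force: [-0.9, -0.7, -2.2]
opening: 0.0301
finger_force: 49.7
```

Run:
```python
from h import *
print(monitor.get_obs()["eef_pos"]);save("wrist","w7.png")
```

```text
[0.64275089 0.14098116 0.29878273]
```

View pics/w7.png

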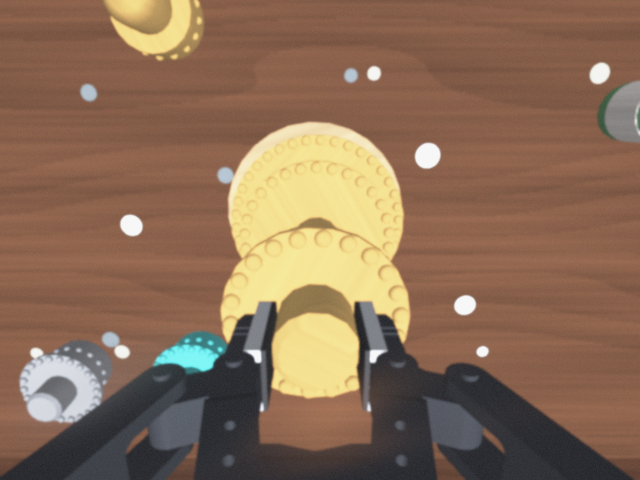

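The middle tier below spans columns about 238-396 with its top edge at row 160. The held small tier spans columns 221-409 and rows 228-397.

Run:
```python
from h import *
f=lambda u,v,z:px2w("wrist",u,v,z)[:2].round(4)
print("mid",f(238,228,.114),f(396,228,.114),f(317,160,.114)+[.052,0])
print("small",f(221,310,.221),f(409,310,.221),f(315,228,.221),f(315,397,.221))
```

```text
mid [0.637  0.0897] [0.6371 0.1944] [0.6446 0.1421]
small [0.6419 0.1023] [0.6419 0.1797] [0.6068 0.141 ] [0.6849 0.1409]
```

Emit:
{"fn": "carry_out", "kwargs": {"series": [[-1,[0.001,0.002,0.02],[0,0,0]],[-1,[0,0,0.04],[0,0,0]],[-1,[0,0,0.03],[0,0,0]],[-1,[0,0,0.02],[0,0,0]],[-1,[0,0,0],[0,0,0]]]}}

```text
clock: 19.75
eef_pos: [0.6416, 0.1421, 0.2422]
tool_rot: [-3.141, -0.003, 3.141]
wrist_force: [-0.1, -0.1, -1.8]
opening: 0.0303
finger_force: 49.7
```

Emit:
{"fn": "carry_out", "kwargs": {"series": [[-1,[0,0,0.006],[0,0,0]],[-1,[0,0,0],[0,0,0]],[-1,[0,0,0],[0,0,0]]]}}

```text
clock: 20.05
eef_pos: [0.6426, 0.1427, 0.2421]
tool_rot: [3.141, 0.001, -3.142]
wrist_force: [-0.1, 0.3, -1.8]
opening: 0.0301
finger_force: 49.7
```

Emit:
{"fn": "carry_out", "kwargs": {"series": [[-1,[0,0,0.006],[0,0,0]],[-1,[0,0,0.006],[0,0,0]],[-1,[0,0,0],[0,0,0]],[-1,[0,0,0],[0,0,0]]]}}

```text
clock: 20.45
eef_pos: [0.6422, 0.1428, 0.2352]
tool_rot: [-3.142, -0.0, -3.141]
wrist_force: [-0.9, 0.1, -0.9]
opening: 0.0301
finger_force: 49.7
```

Emit:
{"fn": "carry_out", "kwargs": {"series": [[-1,[0,0,0.004],[0,0,0]],[-1,[0,0,0],[0,0,0]],[-1,[0,0,0],[0,0,0]]]}}

```text
clock: 20.75
eef_pos: [0.6427, 0.1427, 0.2338]
tool_rot: [3.141, 0.001, -3.142]
wrist_force: [1.0, -0.3, 0.9]
opening: 0.0302
finger_force: 50.0
```

Emit:
{"fn": "carry_out", "kwargs": {"series": [[1,[0,0,0],[0,0,0]],[1,[0,0,0],[0,0,0]],[1,[0,0,0],[0,0,0]],[1,[0,0,0],[0,0,0]],[1,[0,0,0],[0,0,0]]]}}

```text
clock: 21.25
eef_pos: [0.6423, 0.1427, 0.2333]
tool_rot: [-3.142, -0.0, -3.142]
wrist_force: [-0.2, 0.4, 0.0]
opening: 0.0855
finger_force: 0.0
```

Emit:
{"fn": "carry_out", "kwargs": {"series": [[1,[0,0,-0.04],[0,0,0]],[1,[0,0,-0.06],[0,0,0]],[1,[0,0,-0.05],[0,0,0]],[1,[0,0,-0.02],[0,0,0]],[1,[0,0,0],[0,0,0]]]}}

```text
clock: 21.75
eef_pos: [0.6429, 0.1426, 0.3197]
tool_rot: [3.141, 0.003, -3.142]
wrist_force: [0.2, -0.3, -0.6]
opening: 0.0853
finger_force: 0.0
```

Emit:
{"fn": "carry_out", "kwargs": {"series": [[1,[0.06,-0.05,0],[0,0,0]],[1,[0.06,-0.05,0],[0,0,0]],[1,[0.06,-0.05,0],[0,0,0]],[1,[0.06,-0.05,0],[0,0,0]],[1,[0.06,-0.04,0],[0,0,0]]]}}

```text
clock: 22.25
eef_pos: [0.4904, 0.0214, 0.3164]
tool_rot: [-3.141, -0.003, 3.141]
wrist_force: [0.8, -0.3, 1.2]
opening: 0.0852
finger_force: 0.0
```

Emit:
{"fn": "carry_out", "kwargs": {"series": [[1,[0.01,-0.008,0],[0,0,0]],[1,[0,0,0],[0,0,0]],[1,[0,0,0],[0,0,0]]]}}

```text
clock: 22.55
eef_pos: [0.4876, 0.0198, 0.3178]
tool_rot: [-3.142, -0.001, -3.14]
wrist_force: [0.8, 1.3, 0.8]
opening: 0.0852
finger_force: 0.0
```

Run:
```python
from h import *
print(monitor.get_obs()["eef_pos"]);save("wrist","w8.png")
c=get_calibration("wrist")
for X in([.488,.019,.0],[.488,.019,.042],[.488,.019,.09]):
    p=np.array(c["R"])@X+c["t"];print((p[:2]/p[2]*c["fx"]+[c["cx"],c["cy"]]).round(1))
```

```text
[0.48760053 0.01975336 0.31776568]
[313.1 197.3]
[312.9 206.7]
[312.4 220.5]
```

View pics/w8.png

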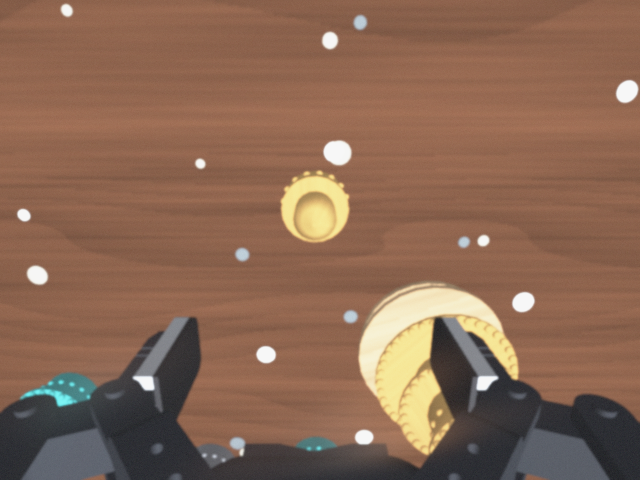

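The finial's shoulder is centred at (315,208), within about 1.5 mm of the estimate. Descending.

Emit:
{"fn": "carry_out", "kwargs": {"series": [[1,[-0.002,0.001,0.07],[0,0,0]],[1,[0,0,0.08],[0,0,0]],[1,[0,0,0.08],[0,0,0]],[1,[0,0,0.08],[0,0,0]],[1,[0,0,0.04],[0,0,0]]]}}

```text
clock: 23.1
eef_pos: [0.4872, 0.0198, 0.1394]
tool_rot: [-3.139, -0.005, -3.14]
wrist_force: [0.2, -0.4, 0.4]
opening: 0.0856
finger_force: 0.0
```

Emit:
{"fn": "carry_out", "kwargs": {"series": [[1,[0,0,0.01],[0,0,0]],[1,[0,0,0],[0,0,0]],[1,[0,0,0],[0,0,0]]]}}

```text
clock: 23.4
eef_pos: [0.4894, 0.0194, 0.1394]
tool_rot: [-3.141, 0.001, -3.141]
wrist_force: [0.2, -0.3, 0.3]
opening: 0.0856
finger_force: 0.0
```

Emit:
{"fn": "carry_out", "kwargs": {"series": [[1,[0,0.002,0.03],[0,0,0]],[1,[0,0,0.007],[0,0,0]],[1,[0,0,0],[0,0,0]],[1,[0,0,0],[0,0,0]],[-1,[0,0,0],[0,0,0]]]}}

```text
clock: 23.9
eef_pos: [0.4888, 0.0202, 0.1207]
tool_rot: [3.141, 0.001, -3.142]
wrist_force: [-0.2, 0.4, -0.2]
opening: 0.0731
finger_force: 0.0
```

Emit:
{"fn": "carry_out", "kwargs": {"series": [[-1,[0,0,0],[0,0,0]],[-1,[0,0,0],[0,0,0]],[-1,[0,0,0],[0,0,0]],[-1,[0,0,0],[0,0,0]],[-1,[0,0,0],[0,0,0]]]}}

```text
clock: 24.4
eef_pos: [0.4885, 0.0202, 0.1203]
tool_rot: [3.141, 0.0, 3.142]
wrist_force: [-1.5, -0.2, 5.2]
opening: 0.0345
finger_force: 49.5
```

Emit:
{"fn": "carry_out", "kwargs": {"series": [[-1,[0,0,-0.04],[0,0,0]],[-1,[0,0,-0.09],[0,0,0]],[-1,[0,0,-0.09],[0,0,0]],[-1,[0,0,-0.09],[0,0,0]],[-1,[0,0,-0.09],[0,0,0]]]}}

```text
clock: 24.9
eef_pos: [0.4877, 0.02, 0.3213]
tool_rot: [-3.142, -0.001, 3.141]
wrist_force: [1.4, 0.2, -2.3]
opening: 0.0343
finger_force: 50.6
```

Emit:
{"fn": "carry_out", "kwargs": {"series": [[-1,[0,0,-0.03],[0,0,0]],[-1,[-0.05,0.04,0],[0,0,0]],[-1,[-0.06,0.05,0],[0,0,0]],[-1,[-0.06,0.05,0],[0,0,0]],[-1,[-0.06,0.05,0],[0,0,0]]]}}

```text
clock: 25.4
eef_pos: [0.6042, 0.1165, 0.3342]
tool_rot: [3.141, -0.001, -3.141]
wrist_force: [0.6, 0.1, -1.1]
opening: 0.0341
finger_force: 50.6
```

Emit:
{"fn": "carry_out", "kwargs": {"series": [[-1,[-0.06,0.04,0],[0,0,0]],[-1,[-0.018,0.015,0],[0,0,0]],[-1,[0,0,0],[0,0,0]],[-1,[0,0,0],[0,0,0]]]}}

```text
clock: 25.8
eef_pos: [0.642, 0.142, 0.3341]
tool_rot: [-3.14, -0.001, 3.141]
wrist_force: [-0.6, -0.5, -2.3]
opening: 0.0344
finger_force: 50.6
```

Run:
```python
from h import *
print(monitor.get_obs()["eef_pos"]);save("wrist","w9.png")
```

```text
[0.6420443  0.14199153 0.33405302]
```

View pics/w9.png

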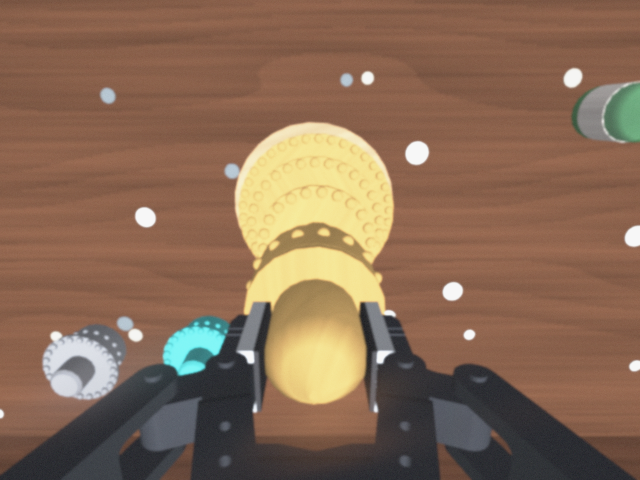

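The small tier's upper edge is at (317,187). The held finial's shoulder spans columns 245-384.

Run:
```python
from h import *
f=lambda u,v,z:px2w("wrist",u,v,z)[:2].round(4)
print("small",f(317,187,.156)+[.039,0]); print("fin",f(245,310,.252),f(384,310,.252),f(315,245,.252)+[.03,0])
```

```text
small [0.6465 0.144 ]
fin [0.6432 0.1131] [0.6432 0.1721] [0.6441 0.1429]
```

Emit:
{"fn": "carry_out", "kwargs": {"series": [[-1,[-0.003,0.002,0.02],[0,0,0]],[-1,[0,0,0.03],[0,0,0]],[-1,[0,0,0.03],[0,0,0]],[-1,[0,0,0.016],[0,0,0]],[-1,[0,0,0],[0,0,0]]]}}

```text
clock: 26.35
eef_pos: [0.643, 0.1436, 0.2851]
tool_rot: [-3.141, -0.003, 3.141]
wrist_force: [0.5, 0.1, -2.8]
opening: 0.0346
finger_force: 50.6
```

Emit:
{"fn": "carry_out", "kwargs": {"series": [[-1,[0,0,0.006],[0,0,0]],[-1,[0,0,0],[0,0,0]],[-1,[0,0,0],[0,0,0]]]}}

```text
clock: 26.65
eef_pos: [0.6441, 0.1437, 0.2844]
tool_rot: [3.141, 0.001, -3.141]
wrist_force: [0.1, 0.4, -2.0]
opening: 0.0343
finger_force: 50.6
```

Emit:
{"fn": "carry_out", "kwargs": {"series": [[-1,[0,0,0.008],[0,0,0]],[-1,[0,0,0.006],[0,0,0]],[-1,[0,0,0],[0,0,0]],[-1,[0,0,0],[0,0,0]]]}}

```text
clock: 27.05
eef_pos: [0.6438, 0.1437, 0.2767]
tool_rot: [-3.141, -0.0, -3.142]
wrist_force: [0.1, -0.1, -2.0]
opening: 0.0341
finger_force: 50.6
```

Emit:
{"fn": "carry_out", "kwargs": {"series": [[-1,[0,0,0.004],[0,0,0]],[-1,[0,0,0],[0,0,0]],[-1,[0,0,0],[0,0,0]]]}}

```text
clock: 27.35
eef_pos: [0.6442, 0.1438, 0.2763]
tool_rot: [3.141, 0.002, -3.141]
wrist_force: [-1.9, -0.3, 5.6]
opening: 0.0346
finger_force: 51.4
```

Contact. Release and rise.

Emit:
{"fn": "carry_out", "kwargs": {"series": [[1,[0,0,0],[0,0,0]],[1,[0,0,0],[0,0,0]],[1,[0,0,0],[0,0,0]],[1,[0,0,0],[0,0,0]],[1,[0,0,0],[0,0,0]]]}}

```text
clock: 27.85
eef_pos: [0.6438, 0.1437, 0.2747]
tool_rot: [-3.141, -0.0, -3.142]
wrist_force: [-0.2, -0.0, 0.3]
opening: 0.0852
finger_force: 0.0
```

Emit:
{"fn": "carry_out", "kwargs": {"series": [[1,[0,0,-0.04],[0,0,0]],[1,[0,0,-0.06],[0,0,0]],[1,[0,0,-0.06],[0,0,0]],[1,[0,0,-0.03],[0,0,0]],[1,[0,0,0],[0,0,0]]]}}

```text
clock: 28.35
eef_pos: [0.6446, 0.1434, 0.3726]
tool_rot: [3.141, 0.004, 3.142]
wrist_force: [-1.3, 0.1, 0.1]
opening: 0.0857
finger_force: 0.0
```

Emit:
{"fn": "carry_out", "kwargs": {"series": [[1,[0.05,-0.05,0],[0,0,0]],[1,[0.05,-0.05,0],[0,0,0]],[1,[0.05,-0.05,0],[0,0,0]],[1,[0,0,0],[0,0,0]],[1,[0,0,0],[0,0,0]]]}}

```text
clock: 28.85
eef_pos: [0.5682, 0.0683, 0.3692]
tool_rot: [3.141, -0.001, 3.141]
wrist_force: [-0.7, 0.7, -0.8]
opening: 0.0859
finger_force: 0.0
```

Run:
```python
from h import *
im=cv2.cvtColor(grab_frame("scene"),cv2.COLOR_RGB2BGR)[90:330,250:550]
cv2.imwrite("pics/s9.png",cv2.resize(im,None,fx=2.5,fy=2.5,interpolation=cv2.INTER_CUBIC))
```

```text
(no output)
```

View pics/s9.png

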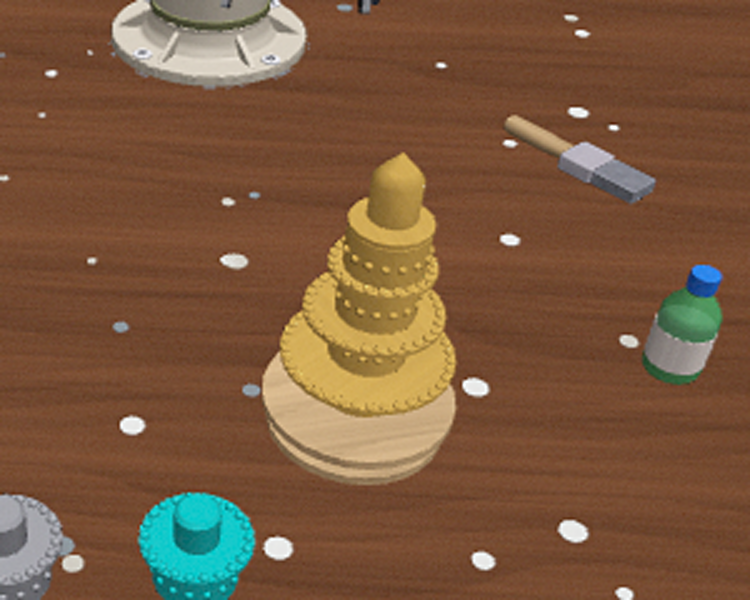

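The tower stands complete, with the finial tip at crop (403,153). It appears to lean the same way the bottle does, so I'll check the tip numerically before handing in.

Run:
```python
from h import *
c=get_calibration("scene")
for X in([.644,.143,.246],[.644,.143,.192],[.644,.143,.072]):
    p=np.array(c["R"])@X+c["t"];q=p[:2]/p[2]*c["fx"]+[c["cx"],c["cy"]];print(((q-[250,90])*2.5).round(1))
```

```text
[401.1 153.4]
[390.  220.8]
[368.5 351.5]
```

Predicted tip (401,153), shoulder centre (390,221) and large dish (368,351) all match the picture, so the stack is seated and upright. Handing in.

```bash
python3 -c "
from station import env
print(env.sign_off())"
```

```text
the job is handed in; nothing more can be done
None
```

The stand is built and handed in: large, middle and small tiers plus the bud finial are stacked on the wooden stand and let go; the final camera check shows them seated and upright, and the judge's verdict was not shown.

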